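# Set a frozen meat roll in the hand-fed slicer and feed the first slice

## Task

Get the frozen meat roll ready for its first slice: squeeze the release lever on the slicer's pusher carriage back against the fixed grip behind it and, keeping it squeezed, slide the carriage forward until the pusher has pushed the roll's front end flush with the outer face of the gate, then let go so that the carriage locks to the feed screw. Then take the handwheel by its handle and wind it clockwise (seen from the wheel's side) exactly one full turn, so that the handle is back where it started and the roll stands a slice out of the gate, and let go. Do not turn the wheel before the roll is flush, and leave the raised knife arm and everything standing on the counter alone.

Things in the scene. Friction and masses are not known exactly. Their poses are not given: they have to be found in the camera images.
- slicer: Roll slicer, steel and aluminium, fixed; origin on the counter under its feed-screw axis. Axes: x = feed direction, from the handwheel end (to the robot's right) to the gate; y left; z up. Extends x -222 to 140, y -80 to 145 mm. Screw along x at y 0, height 120; trough with the roll beside it at y 70, floor height 90. Bearing bracket x -161 to -145, y +-28, to z 142.
- wheel_center (a point): Centre of the handwheel, on the screw axis, 120 mm above the counter, x -173 mm of the slicer; axes as the slicer's. Dark spoked wheel 124 mm across, 12 mm thick, upright, its plane square to the slicer's x; 58 mm free below its rim.
- handle_mid (a point): Middle of the handwheel's handle: black grip 38 mm long, up to 21 mm thick, parallel to the slicer's x, sticking out to -x; this point is 30 mm in front (-x) of the wheel's plane and runs on a circle of 52 mm radius. The grip spins freely on its pin, so a hand on it need not turn. A hand pointing straight down strikes the wheel when the handle is low: lean it back off the wheel.
- handwheel (a joint): Angle of the handwheel, rad: 0 = handle at the top, growing clockwise seen from the wheel's side (looking along +x: from the top to -y, then down). Starts anywhere from -2.5 to 2.5. One turn (6.28) feeds the locked carriage 10 mm towards the gate. Stays where it is left; takes about 3 N at the handle.
- carriage (a joint): Travel of the pusher carriage along the screw, m: 0 = rearmost, grows towards the gate, to 0.10. Locked to the screw while the lever is released; with it squeezed it slides with 8 to 12 N and stays where it is left. At 0.064 a roll it has pushed is flush with the gate.
- squeeze_mid (a point): On the carriage, mid-way between release lever and fixed grip, 194 mm above the counter; axes as the slicer's. Fixed grip: upright aluminium plate, 8 mm thick, centre 19 mm behind (-x). Lever: upright, dark, black pad 10 mm thick, centre 19 mm in front (+x). Both 26 mm wide (y), reaching 18 mm above this point and down to the carriage top at z 145. Over both 47 mm; fully squeezed 30.
- release_lever (a joint): Angle of the release lever, rad: about 0 released (carriage locked), 0.26 fully squeezed back towards the fixed grip (-x). Hinged at its foot 68 mm below squeeze_mid; squeezing takes 5 to 6 N at that height and a spring returns it.
- pusher_face (a point): Centre of the pusher plate's front face (50 x 52 mm plate) that pushes the roll; moves with the carriage; axes as the slicer's.
- roll_mid (a point): Middle of the frozen meat roll: a cylinder 60 mm in diameter, 115 mm long, about 0.35 kg, lying along the slicer's x in the trough, dark red and pale fat; its ends are 57.5 mm before and behind this point. It starts with its front end 8 to 26 mm short of the gate's outer face and a gap of 8 mm or more between its back and the pusher.
- gate_ref (a point): Fixed point of the slicer on the trough's centre line, at the height of the roll's middle, exactly 57.5 mm inside (-x of) the gate's outer face; axes as the slicer's. The gate is the upright steel frame at x +115 mm of the slicer through which the roll leaves the trough. The roll is flush with the gate's outer face when roll_mid has the same x as this point.
- knife_arm (a joint): Angle of the knife arm in rad, hinged beside the gate and parked up over it (reaches about 270 mm high, at x +130 to +150 mm, y -70 to +140 mm of the slicer); leave it at 0.
- plate: White plate, 170 mm across, 22 mm high, beyond the gate. Origin under its centre.
- mug: Mug, 76 mm across, 90 mm high, with a handle; stands by the slicer. Origin under its centre.
- jar: Glass jar, 68 mm across, 100 mm high; stands by the slicer. Origin under its centre.
- can: Tin can, 72 mm across, 105 mm high; stands by the slicer. Origin under its centre.
- detergent: Bottle of washing-up liquid, 68 mm across, 210 mm high, beside the slicer. Origin under its centre.
- bowl: White bowl, 124 mm across, 55 mm high, beside the slicer. Origin under its centre.
- spoon: Kitchen spoon, wooden handle and steel bowl, about 180 mm long, lying on the counter in front of the handwheel, under 25 mm high.
There are look-alikes about, which are no part of the job. Leave any green or purple look-alike of the part that bears roll_mid alone.

How it is judged (in metres and radians):
On the way, in this order (a step that is already met when the one before it is completed fails the run):
1. the release lever is squeezed at least half-way and, so held, the carriage is on its way forward (value of joint release_lever above 0.15 rad and distance of pusher_face from where it was at the start of the episode above 0.006 m and velocity of joint carriage above 0.004 m/s), for 0.1 s.
2. the roll's front end is flush with the gate's outer face within 5 mm, the pusher against its back, the lever let go and the hand off the carriage, the handwheel not yet turned (x of roll_mid in the frame of gate_ref between -0.005 and 0.005 m and x of roll_mid in the frame of pusher_face below 0.0605 m and value of joint release_lever below 0.05 rad and contact force between the fingers and slicer below 0.1 N and distance of handle_mid from where it was at the start of the episode below 0.02 m), for 0.2 s.
3. the handwheel has been wound clockwise one full turn by its handle (value of joint handwheel between 3.14 and 9.42 rad and distance of handle_mid from where it was at the start of the episode below 0.018 m), for 0.2 s.
At the end, for the whole second after the job is handed in: The roll's front end stands 4 to 16 mm out of the gate's outer face with the pusher within 3 mm of its back; the release lever is released; the handwheel has been wound one full turn clockwise, its handle within 18 mm of where it started, and is still (all of step 3 and x of roll_mid in the frame of gate_ref between 0.004 and 0.016 m and x of roll_mid in the frame of pusher_face below 0.0605 m and value of joint release_lever below 0.05 rad and velocity of joint handwheel between -0.1 and 0.1 rad/s and velocity of joint carriage below 0.005 m/s); the robot touches nothing.
It fails at once if the knife arm is moved (more than 0.12 rad) (value of joint knife_arm above 0.12 rad or value of joint knife_arm below -0.12 rad).
It fails at once if the roll is pushed more than 25 mm out of the gate (x of roll_mid in the frame of gate_ref above 0.025 m).
It fails at once if a plate, mug, jar, can, bottle, bowl or spoon on the counter is moved more than 25 mm (distance of any of plate, mug, jar, can, detergent, bowl, spoon from where it was at the start of the episode above 0.025 m).
It also fails if it takes over 67 s, if anything falls off the work surface, if the arm or the gripper's body presses on something with over 40 N, if the wrist force passes 120 N, or if a joint passes its speed limit or range.

## Robot

A 7-joint arm with a two-finger parallel gripper is mounted at the origin on the work surface. World frame = base frame: x ahead of the robot, y to its left, z up, the work surface at z = 0. Lengths are in mm, angles in degrees, forces in N, time in s.
With the tool pointing down it reaches from about 350 to 900 mm from the base axis. Payload 7.2 kg.
Tool frame: the origin (TCP) lies between the finger pads; the fingertips stand 14 mm ahead of it and the grasp point (between the pads) lies 5 mm behind it (env.finger_overhang is the distance from the TCP to the fingertips, in mm); y points along the fingers, z is the direction in which the jaws open and shut, and the axes are right-handed (so a half turn about y gives the same grasp; the last joint's range is limited). The gripper opens to 85 mm and grips with 20 to 120 N. Pads are 22 mm wide; open, the fingers measure 114 mm over their backs; the gripper's body (76 mm by 85 mm) begins 54 mm behind the grasp point. The pads swing forward as they close: fully open they stand 13 mm farther back than shut.
Start: joints at [63.988, 23.554, -0.728, 91.456, 0.321, 64.991, -4.71], TCP at [235.176, -579.069, 245.297] pointing down, gripper open.
Joint ranges: [-169.25, 169.25], [-16.82, 113.86], [-84.01, 82.57], [7.8, 145.47], [-59.2, 239.2], [7.22, 106.19], [-163.78, 163.78]. Speed limits (degrees/s): [136.94, 136.94, 172.46, 172.46, 180, 180, 180].

## Interface

Orientations are given as [roll, pitch, yaw] about the fixed x, y, z axes, in that order (R = Rz(yaw) Ry(pitch) Rx(roll)).
In Python, from station import env gives the robot as it stands.
- The arm moves only by the tool drive_tool, never from a script. Its argument "series" is one flat list of numbers, 5 for each row, row after row: the shift along the world's x, y, z in mm, then the turn about the world's z in rad, then the gripper command: -1 is fully open, 1 is shut, values between are in proportion. A call has 1 to 12 rows; each row is the pose to reach, as a shift and turn from the pose measured when the call began; what a row does not reach only later rows make up. A row lasts 1/10 s, in which the tool goes at most 50 mm and 8.59 degrees, less where a joint would pass 70% of its speed; a pose out of reach is approached as far as the arm can. A call with a gripper value outside its range is refused whole. The fingers move at their own pace and stop on an object; "newtons" is the grip in N (left out, the last holds). Time passes only in rows, so rows that repeat a pose let the fingers close. It gives the time, the measured TCP pose, the force and the opening at its end, in the units of the state.
- env.sense(): the state, without advancing time (a new reading comes with each control period).
- env.get_image(name): name is "scene" or "top" or "wrist"; returns (picture, depth): 420x560x3 uint8, blue, green, red; 420x560 float32, mm along the optical axis (not along the pixel's ray), 0 where there is no reading.
- env.calibration(name): a dict with "camera_matrix" (3x3 intrinsics, pixels), "k1" (the pictures are not rectified: a ray, as slopes to the right and down, at radius r is drawn at 1 + k1 r^2 times it, then the intrinsics apply), "extrinsics" (4x4, takes a point from world to camera coordinates). Camera axes: x right, y up, looking along -z (the intrinsics and any distortion apply to the point x, -y, -z); pixel columns grow to the right and rows downward; lengths in mm; the calibration is good to about 2 mm. A picture is of the moment at which its call begins: read the wrist's pose just before it. calibration takes no time and is no camera call; for the wrist camera it gives the pose at the moment of the call.
- env.sign_off(): hands the job in, once; it reports no verdict.
The state is a dict: "t": time; "joint_positions": joint angles; "qd": joint speeds; "tau": joint torques, N m; "eef_pos": TCP position; "tool_rot": TCP orientation; "wrist_force": force on the tool from outside, world axes, zero at the start; "moment": the same for the moment, N m; "gripper_width": opening from 0.0 (shut) to 1.0 (fully open).
Only numpy, scipy, OpenCV 4.12 (cv2) and the standard library are available. Lean on these libraries where they do the work, as an engineer would, in place of code of your own. Each camera call takes 0.05 s, during which the arm holds its last target. There are 200 camera calls.

## Working session

There is one attempt and no reset: what is moved stays moved. The work goes in short steps, Python scripts to look and compute and a tool call to move; the robot and the scene stay as the last step left them, time stands still between calls to the robot, and variables do not carry over. Pictures are saved under pics/ and viewed, about 8 in all and at most 12, crops included, and the job is handed in when it is done.

Besides the shell and the picture viewer there is one more tool, called as name(argument=value, ...), one argument or row to a line, values as JSON. drive_tool: Moves the arm, as the interface text tells. Its arguments: {"type":"object","properties":{"series":{"type":"array","items":{"type":"number"}},"newtons":{"type":"number"}},"required":["series"]}

```bash
mkdir -p pics; ls
cat > h.py <<'E'
import numpy as np, cv2, json
from station import env
def grab(n,tag):
    c=env.calibration(n); im,d=env.get_image(n)
    cv2.imwrite(f'pics/{tag}.png',im); np.savez(f'pics/{tag}.npz',im=im,d=d,K=c['camera_matrix'],k1=c['k1'],E=c['extrinsics'])
def load(tag): return np.load(f'pics/{tag}.npz')
def slopes(L,u,v):
    K=L['K'];return cv2.undistortPoints(np.array([[[u,v]]],float),K,np.array([float(L['k1']),0,0,0,0]))[0,0]
def cloud(L):
    K=L['K'];h,w=L['d'].shape;u,v=np.meshgrid(np.arange(w),np.arange(h))
    p=cv2.undistortPoints(np.stack([u,v],-1).reshape(-1,1,2).astype(float),K,np.array([float(L['k1']),0,0,0,0])).reshape(h,w,2)
    d=L['d'];P=np.stack([p[...,0]*d,-p[...,1]*d,-d],-1);E=L['E']
    return (P-E[:3,3])@E[:3,:3]
def plane(L,u,v,z):
    s=slopes(L,u,v);E=L['E'];R=E[:3,:3];o=-R.T@E[:3,3];r=R.T@np.array([s[0],-s[1],-1]);return o+r*(z-o[2])/r[2]
E
python3 - <<'E'
from h import *
grab('scene','s0');grab('top','t0')
s=env.sense();print(s)
for t in('s0','t0'):
    L=load(t);E=L['E'];print(t,L['K'].tolist(),L['k1'],(-E[:3,:3].T@E[:3,3]).round(),(L['d']==0).mean())
E
```

```text
pics
{'t': 0.1, 'joint_positions': array([63.98724465, 23.59719985, -0.72856407, 91.49828754,  0.32081119,
       64.99038866, -4.71169161]), 'qd': array([ 0.01760387, -0.12443976, -0.02423258, -0.14947544,  0.02383834,
       -0.06697778,  0.15635403]), 'tau': array([ 2.26452001e-03, -6.01831698e+01,  6.84008840e-01, -3.00089443e+01,
        1.40632916e-02,  6.38116209e-03, -3.10166126e-05]), 'eef_pos': array([ 235.00390501, -578.6836446 ,  244.52482512]), 'tool_rot': array([-9.00836370e+01, -5.78084684e-03, -1.57895226e+02]), 'wrist_force': array([-0.55129117, -0.2387197 , -0.20433683]), 'moment': array([-0.02198213, -0.04633821, -0.00399758]), 'gripper_width': 1.002094604289688}
s0 [[499.12503870621794, 0.0, 272.0707971270154], [0.0, 499.12503870621794, 204.94007005668396], [0.0, 0.0, 1.0]] -0.04764686674664678 [1331.  964. 1099.] 0.0048639455782312924
t0 [[393.5163804355188, 0.0, 282.06995592269965], [0.0, 393.5163804355188, 207.0051973041114], [0.0, 0.0, 1.0]] 0.013187723056660855 [ 406.  112. 1182.] 0.004005102040816327
```

View pics/s0.png

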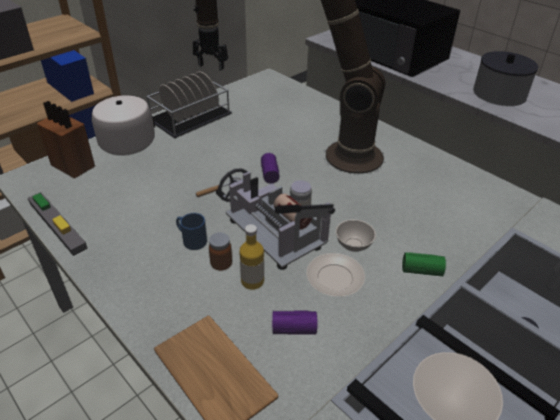

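View pics/t0.png

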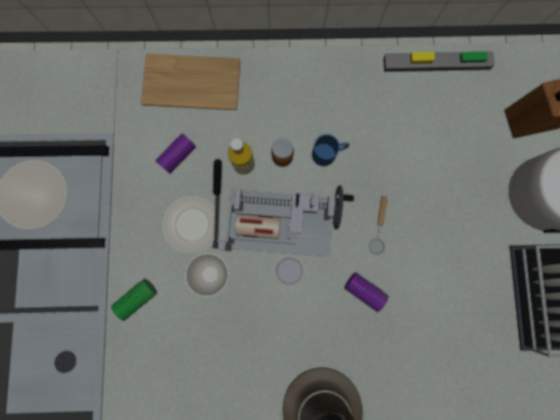

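The scene view shows the slicer mid-counter (235–330, 170–265) with its wheel at (233,185). The top view shows the slicer at (230–345, 190–255), the real pink/red roll at (258,227), the wheel at (338,207) and the handle at about (349,198). The roll look-alikes are purple at (175,153) and (367,292) and green at (133,299). The true roll is the pink one in the trough.

Run:
```python
from h import *
L=load('t0');C=cloud(L)
print('table z',np.median(C[300:330,200:260,2]))
c=L['im'][170:275,190:400];cv2.imwrite('pics/t0c.png',cv2.resize(c,None,fx=3.8,fy=3.8,interpolation=cv2.INTER_CUBIC))
L2=load('s0');c=L2['im'][140:280,180:350];cv2.imwrite('pics/s0c.png',cv2.resize(c,None,fx=4,fy=4,interpolation=cv2.INTER_CUBIC))
# heights along: print grid of z over slicer
np.set_printoptions(linewidth=250)
print(C[186:260:3,226:362:4,2].round().astype(int))
for r,cc in((198,350),(207,338),(190,238),(252,232)):print(r,cc,C[r,cc].round(1))
```

```text
table z -0.9317426787140273
[[   0   -2   -3   -4   -2   -3    2   -5   -1   -1    2    2   -2   -6   -2    0   -3   -3    1    1    0   -1   -3   -5    1   -2   -4    1  140  148    2   -4   -1   -1]
 [  -4   -1    4  138   -3   -3    0   -3   -5   -3   -1    1    1   -1   -2   -1    0   -5    0    0    1   -3   -3   -2   -4    0   -3   -3  117  167   -1    0    0    0]
 [  -1   -1   33  141  102   35   36   32   33   36   30   -3   -4    0    0    0   -1   -2   -3   -1   -1   -4    2   -2    1   -5    1   -2  100  167   -3   -5   -1   -5]
 [   0   -3   28  140  103  100  101  104  102  100   97   98   30   31   33   31   36  141  212  143  143  146  208  141   -1   -2   -1    2   91  172   91   87   92   -3]
 [  -1   -2   33  139  124  127  127  126  123   35   98   99  100   98  102  100  102  146  218  143  145  141  207  142   33   34  139  143   91  179   91   90   88   -7]
 [   1   28   30  139  122  126  125  124  128  124  125  122  127  125  125  118   33  144  214  146  143  145  211  142   98  102  139  137  103  179   83   88   -2   -3]
 [  -3  173   31  138   78   32   
[... 2665 characters left out ...]
32   33   35   34   33   31    0   -4   -3   -2    4   -4    0   -2]
 [   1   -2    2    0   -1    1   -1    0    0    3   -7    3   31   31   33   36   30   32   34   34   30   36   31   30   35   34    1   -1    3    0   -3   -5    0    1]
 [  -2   -4   -2   -2   -1    3   -2    0   -4   -4    2   -2   -1   -3    0    0   -4   -6   -2    0    1   28   27   33   35   30    3   -4   -5   -2   -3   -4   -1   -1]
 [   0   -3   -1    4   -2    3    1   -5   -1   -2    0   -2   -1   -1    0   -2   92    2   -8    1    1   -2    1   -4   -2    0    4    1   -1   -1   -4    2   -1   -1]]
198 350 [583.6 -88.1  90.4]
207 338 [553.  -47.1 131.6]
190 238 [602.7 221.  143.1]
252 232 [442.2 254.7   0.7]
```

View pics/t0c.png

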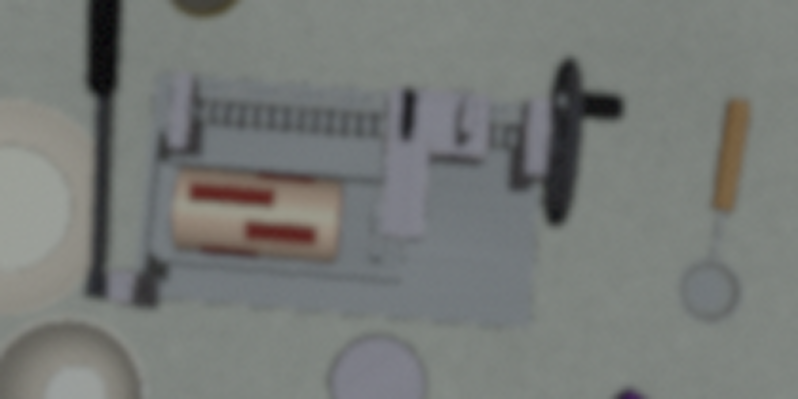

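View pics/s0c.png

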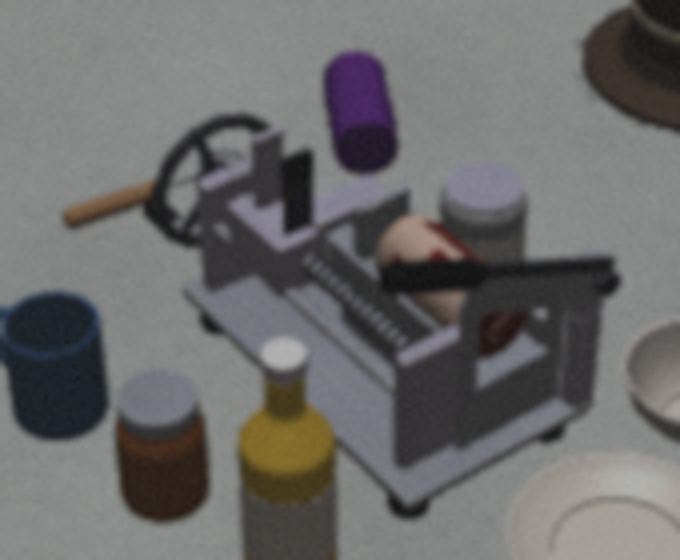

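The top crop shows the wheel edge-on at crop (562,140), with the handle at (603,106) on its far side. The lever top (black) is at (408,115), the fixed grip top at (463,120), the carriage body around (440,120) and the knife arm at (100,150). The scene crop confirms the handle is low on the wheel's far side. I chose the pink roll in the trough.

Run:
```python
from h import *
L=load('t0');C=cloud(L)
def reg(r0,r1,c0,c1,z0,z1):
    P=C[r0:r1,c0:c1].reshape(-1,3);return P[(P[:,2]>z0)&(P[:,2]<z1)]
def line(P):
    vx,vy,x0,y0=cv2.fitLine(P[:,:2].astype(np.float32),cv2.DIST_HUBER,0,.01,.01).ravel()
    a=np.degrees(np.arctan2(vy,vx));a=(a+180)%180;return a.round(2),(x0,y0)
S=reg(192,215,240,292,110,134);print('screw',len(S),line(S))
R=reg(210,245,236,286,138,155);r=cv2.minAreaRect(R[:,:2].astype(np.float32));print('roll top',R.mean(0),r)
B=reg(192,222,324,334,130,148);print('bracket',cv2.minAreaRect(B[:,:2].astype(np.float32)),B.mean(0))
W=reg(180,232,332,346,155,190);print('wheel top',W.mean(0),len(W),line(W))
# base near edge (min world x for each y)
Pb=reg(240,262,225,332,25,42);bins=np.round(Pb[:,1]/5);E=[]
for b in np.unique(bins):
    q=Pb[bins==b]
    if len(q)>3:E.append([q[:,0].min(),q[:,1].mean()])
E=np.array(E);print('base near edge',line(E),len(E))
T=reg(190,210,290,300,195,225);print('lever top',T.mean(0),T.min(0),T.max(0),len(T))
T=reg(190,210,310,318,195,225);print('grip top',T.mean(0),T.min(0),T.max(0),len(T))
H=reg(192,206,344,357,75,110);print('handle',H.mean(0),H.min(0),H.max(0),len(H),line(H))
for n,(a,b,c,d,z0,z1) in dict(mug=(130,170,310,335,60,100),jar=(255,285,274,306,80,110),can=(138,168,270,296,90,115),det=(130,168,225,255,150,230),sp=(190,260,365,392,5,40),bowl=(250,300,180,232,40,70)).items():
    q=reg(a,b,c,d,z0,z1);print(n,q.mean(0).round(),q.max(0).round()) if len(q) else print(n,'none')
```

```text
screw 349 (np.float32(85.48), (np.float32(571.0614), np.float32(148.63701)))
roll top [505.10557636 169.77631544 145.58031388] ((506.9759216308594, 169.83360290527344), (115.97376251220703, 49.84095001220703), 84.01200866699219)
bracket ((555.1187744140625, -26.340579986572266), (13.339988708496094, 54.513492584228516), 86.7769775390625) [553.50369549 -26.45513387 139.59370638]
wheel top [552.93880374 -47.64116687 171.28955094] 173 (np.float32(174.42), (np.float32(552.02026), np.float32(-47.42829)))
base near edge (np.float32(84.12), (np.float32(437.5131), np.float32(109.101616))) 58
lever top [564.05459997  65.54562018 213.02165876] [551.77376767  61.47290569 202.65649488] [577.34641812  69.47083371 218.67597643] 43
grip top [561.22539513  26.10845342 210.02534759] [548.14612087  21.30237663 205.92475355] [573.9448131   29.63539135 213.7815895 ] 35
handle [584.40442291 -85.84611162  88.60593298] [ 575.51788127 -100.57590806   81.97739066] [596.08389822 -70.74939564  93.53045426] 78 (np.float32(101.91), (np.float32(584.0321), np.float32(-85.44818)))
mug [737. -19.  80.] [775.   9.  92.]
jar [385.  88. 102.] [420. 121. 110.]
can [732.  98.  99.] [760. 126. 103.]
det [707. 216. 187.] [726. 236. 214.]
sp [ 514. -189.   13.] [ 608. -152.   23.]
bowl [377. 327.  50.] [447. 382.  65.]
```

drive_tool(
  series=[0,0,60,0,-1,100,200,85,-0.2,-1,328,625,85,-0.486,-1,328,625,85,-0.486,-1,328,625,85,-0.486,-1,328,625,85,-0.486,-1,328,625,85,-0.486,-1,328,625,85,-0.486,-1,328,625,85,-0.486,-1,328,625,85,-0.486,-1,328,625,85,-0.486,-1,328,625,85,-0.486,-1],
  newtons=30,
)

```text
t: 1.3
eef_pos: [488.6, -94.0, 323.1]
tool_rot: [-90.1, -0.0, 174.2]
wrist_force: [0.2, -1.5, -0.2]
gripper_width: 1.003
```

drive_tool(
  series=[40,75,5,0,-1,74,140,5,0,-1,74,140,5,0,-1,74,140,5,0,-1,74,140,5,0,-1,74,140,5,0,-1,74,140,5,0,-1],
)

```text
t: 2.0
eef_pos: [562.1, 43.8, 328.0]
tool_rot: [-90.0, -0.0, 174.1]
wrist_force: [-0.3, 0.5, 0.2]
gripper_width: 0.997
```

Run:
```python
from h import *
s=env.sense();print(s['eef_pos'],s['tool_rot'],s['t'])
grab('wrist','w0')
```

```text
[562.12755841  43.78186684 327.9849169 ] [-9.00067185e+01 -2.05342512e-02  1.74080410e+02] 2.0
```

View pics/w0.png

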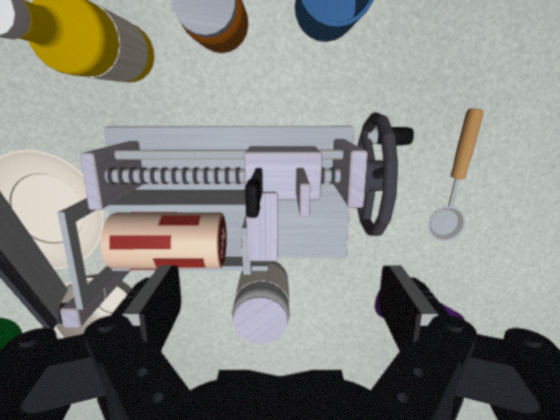

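The wrist view shows the lever top (254,190), the fixed grip (305,190), the wheel (378,175), the handle (400,136), the roll (165,240), the pusher plate (250,240) and the gate frame (75,255), all clear.

Run:
```python
from h import *
L=load('w0');C=cloud(L);im=L['im']
np.set_printoptions(precision=1,suppress=True,linewidth=200)
def reg(r0,r1,c0,c1,z0,z1):
    P=C[r0:r1,c0:c1].reshape(-1,3);return P[(P[:,2]>z0)&(P[:,2]<z1)]
def rect(n,P):
    c,w,a=cv2.minAreaRect(P[:,:2].astype(np.float32));print(n,len(P),'c',np.array(c),'wh',np.array(w),'a',round(a,1),'zmed',np.median(P[:,2]))
rect('lever',reg(170,225,240,275,200,222))
rect('grip',reg(170,225,290,325,200,222))
W=reg(105,240,350,400,60,190)
dark=(im[105:240,350:400].max(-1)<70);P=C[105:240,350:400][dark];P=P[(P[:,2]>60)&(P[:,2]<190)]
rect('wheel dark',P);print(P.min(0),P.max(0))
dark=(im[120:152,380:418].max(-1)<70);P=C[120:152,380:418][dark];P=P[(P[:,2]>55)&(P[:,2]<130)&(P[:,1]<-60)]
rect('handle',P);print(P.min(0),P.max(0),np.median(P,0))
ex=np.array([np.cos(np.radians(84.3)),np.sin(np.radians(84.3))]);ey=np.array([-ex[1],ex[0]])
O=np.array([569,125.])
def loc(P):return np.c_[(P[:,:2]-O)@ex,(P[:,:2]-O)@ey,P[:,2]]
for n,r in dict(screw=(160,195,110,240,110,134),roll=(205,275,95,235,100,160),brk=(140,220,335,362,130,150),gate=(170,330,55,90,125,200),pusher=(190,275,235,285,130,165)).items():
    q=loc(reg(*r));print(n,len(q),np.percentile(q,[2,50,98],axis=0).ravel())
S=reg(160,195,110,240,110,134);vx,vy,x0,y0=cv2.fitLine(S[:,:2].astype(np.float32),cv2.DIST_HUBER,0,.01,.01).ravel();print('screw dir',np.degrees(np.arctan2(vy,vx)))
for c in (85,75,65):print([C[r,c].round(0).tolist() for r in range(190,320,25)])
```

```text
lever 530 c [569.   63.3] wh [10.3 27.4] a 84.6 zmed 214.25579444531553
grip 393 c [565.4  24.2] wh [ 8.1 25.7] a 85.4 zmed 211.44064707817182
wheel dark 1822 c [557.6 -62.2] wh [ 42.5 115.2] a 80.8 zmed 143.36611322927928
[502.9 -87.6  75.2] [617.1 -38.6 181.9]
handle 299 c [589.4 -83.9] wh [33.9 16.8] a 84.0 zmed 91.1530203323214
[ 580.2 -101.1   85.3] [598.  -66.5  93.9] [589.9 -90.5  91.2]
screw 2063 [-40.5 -14.1 116.4  22.9  -7.5 126.1  90.6   5.9 129.2]
roll 7696 [-21.5  26.8 109.1  33.3  51.8 143.6  95.8  99.6 150.5]
brk 880 [-160.1  -32.9  131.4 -152.5   -6.2  141.6 -147.3   19.6  143.4]
gate 3056 [ 99.8  -7.2 140.6 108.   78.1 168.7 134.8 130.7 174.7]
pusher 2201 [-81.8   4.1 143.9 -65.9  44.2 150.6 -45.7  82.9 152.2]
screw dir 85.14337
[[551.0, 307.0, 13.0], [552.0, 233.0, 144.0], [480.0, 327.0, 11.0], [437.0, 346.0, -0.0], [483.0, 240.0, 166.0], [455.0, 249.0, 164.0]]
[[552.0, 322.0, 11.0], [557.0, 232.0, 160.0], [535.0, 235.0, 166.0], [513.0, 238.0, 172.0], [489.0, 244.0, 174.0], [462.0, 251.0, 174.0]]
[[552.0, 340.0, 4.0], [561.0, 233.0, 173.0], [539.0, 239.0, 173.0], [448.0, 360.0, 20.0], [479.0, 268.0, 154.0], [463.0, 261.0, 174.0]]
```

drive_tool(
  series=[4,0,-45,0,-1,4,0,-90,0,-1,4,0,-137,0,-1,4,0,-137,0,-1,4,0,-137,0,-1,4,0,-137,0,-1],
  newtons=40,
)

```text
t: 2.65
eef_pos: [567.7, 43.8, 194.0]
tool_rot: [-90.1, 0.2, 174.0]
wrist_force: [-0.4, 0.5, 1.0]
gripper_width: 1.0
```

drive_tool(
  series=[0,0,0,0,0,0,0,0,0,0.3,0,0,0,0,1,0,0,0,0,1,0,0,0,0,1,0,0,0,0,1],
)

```text
t: 3.25
eef_pos: [568.4, 41.2, 195.9]
tool_rot: [-89.9, 0.4, 173.9]
wrist_force: [-3.2, -8.5, 11.4]
gripper_width: 0.336
```

drive_tool(
  series=[0.5,5,0,0,1,1,10,0,0,1,1.4,15,0,0,1,1.9,20,0,0,1,2.4,25,0,0,1,2.9,30,0,0,1,3.4,35,0,0,1,3.4,35,0,0,1,3.4,35,0,0,1],
)

```text
t: 4.15
eef_pos: [571.7, 73.4, 196.0]
tool_rot: [-89.7, 0.3, 173.8]
wrist_force: [-1.1, -8.1, 1.1]
gripper_width: 0.337
```

Run:
```python
from h import *
s=env.sense();print(s['eef_pos'],s['wrist_force'],s['t'])
grab('wrist','w1');grab('top','t1')
im=load('t1')['im'][170:275,190:400];a=cv2.resize(im,None,fx=3,fy=3,interpolation=cv2.INTER_CUBIC)
b=load('w1')['im'];b=cv2.copyMakeBorder(b,0,0,0,a.shape[1]-560,cv2.BORDER_CONSTANT)
cv2.imwrite('pics/both1.png',cv2.resize(np.vstack([b[:285],a]),None,fx=1,fy=1))
```

```text
[571.73028334  73.42614309 195.96548897] [-1.14555703 -8.1167688   1.10821166] 4.15
```

View pics/both1.png

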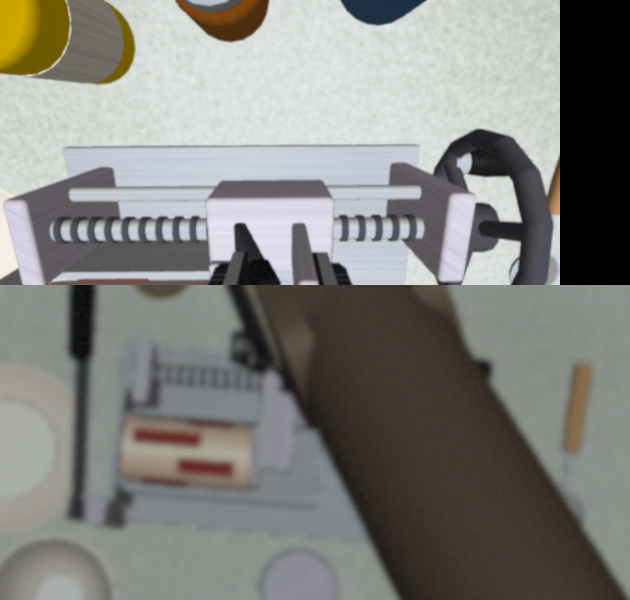

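Run:
```python
from h import *
np.set_printoptions(precision=1,suppress=True,linewidth=200)
a=np.radians(84.5);ex=np.array([np.cos(a),np.sin(a)]);ey=np.array([-ex[1],ex[0]]);O=np.array([573,124.5])
for t in('w0','t0','t1'):
    L=load(t);C=cloud(L);q=np.c_[(C[...,:2].reshape(-1,2)-O)@ex,(C[...,:2].reshape(-1,2)-O)@ey,C[...,2].ravel()]
    im=L['im'].reshape(-1,3).astype(int);sat=im.max(1)-im.min(1)
    print(t)
    def pr(n,m):
        p=q[m]
        if len(p)>5:print(' ',n,len(p),np.percentile(p,[1,5,50,95,99],axis=0)[:,0],'y',np.percentile(p[:,1],[2,98]),'z',np.median(p[:,2]))
    for y0,y1 in((20,40),(40,60),(60,80),(80,100),(100,125)):pr(f'gate y{y0}',(q[:,1]>y0)&(q[:,1]<y1)&(q[:,2]>158)&(q[:,2]<195)&(q[:,0]>80)&(q[:,0]<160))
    pr('frontbrk',(abs(q[:,1])<30)&(q[:,2]>134)&(q[:,2]<150)&(q[:,0]>80)&(q[:,0]<125))
    pr('rearbrk',(abs(q[:,1])<30)&(q[:,2]>134)&(q[:,2]<150)&(q[:,0]>-166)&(q[:,0]<-140))
    pr('roll',(abs(q[:,1]-70)<24)&(q[:,2]>128)&(q[:,2]<156)&(im[:,2]-im[:,0]>25)&(q[:,0]>-40))
    pr('pusher',(abs(q[:,1]-65)<15)&(q[:,2]>140)&(q[:,2]<156)&(sat<25)&(q[:,0]>-90)&(q[:,0]<40))
```

```text
w0
  gate y20 603 [105.4 105.7 109.7 135.1 135.8] y [20.6 39.6] z 173.81113123426746
  gate y40 725 [105.7 106.  133.8 135.4 135.7] y [40.5 59.7] z 175.8615587305481
  gate y60 832 [105.8 106.2 134.2 135.4 135.8] y [60.5 79.7] z 174.16800365181808
  gate y80 882 [105.8 106.4 134.5 135.5 135.9] y [80.5 99.6] z 173.41734388333632
  gate y100 1205 [106.1 106.6 134.2 137.  140. ] y [100.6 124.5] z 173.2216286559089
  frontbrk 1128 [ 89.3  89.7  95.5 106.5 110.2] y [-27.3  27.8] z 141.37269056069988
  rearbrk 1076 [-165.6 -164.2 -154.8 -147.5 -147.2] y [-27.8  23.9] z 141.60707632799966
  roll 4730 [-20.7 -18.4  34.4  87.5  92.2] y [46.7 90.1] z 147.66946317781003
  pusher 939 [-79.4 -78.2 -61.6 -46.2 -44.7] y [50.7 77.7] z 150.59007356522736
t0
  gate y20 25 [108.  108.2 110.4 135.9 136.4] y [22.  39.2] z 172.5441061686246
  gate y40 33 [108.  108.2 111.6 136.8 137. ] y [41.1 59.9] z 173.11021214781533
  gate y60 37 [108.5 108.6 113.3 136.7 137. ] y [61.4 79.3] z 172.21597683678002
  gate y80 42 [108.6 108.8 114.  136.8 137.1] y [80.5 98.9] z 172.59211373946212
  gate y100 83 [108.6 109.
[... 334 characters left out ...]
-46.1  30.5  38. ] y [51.  79.1] z 148.4779920108592
t1
  gate y20 24 [108.  108.  111.  136.6 136.8] y [22.3 39. ] z 171.6191304837254
  gate y40 31 [108.  108.1 111.7 136.6 136.8] y [41.2 59.6] z 172.93227809435666
  gate y60 39 [108.2 108.3 113.7 136.8 136.9] y [60.  79.1] z 173.90940290760244
  gate y80 42 [108.4 108.7 113.9 136.9 137.6] y [80.4 98.9] z 173.5780601539975
  gate y100 85 [108.5 108.9 136.2 142.1 146.7] y [100.8 124.7] z 173.15174931160792
  frontbrk 108 [ 91.9  92.6  98.5 105.2 108.3] y [-23.4  28.3] z 140.5466170814116
  roll 535 [  1.7   6.9  55.1 102.4 107.2] y [47.2 93.2] z 144.7002994193611
  pusher 245 [-39.1 -36.7 -11.   33.8  38.6] y [50.9 79.3] z 149.0206374134662
```

```bash
python3 - <<'E'
from h import *
np.set_printoptions(precision=1,suppress=True,linewidth=220)
a=np.radians(84.5);ex=np.array([np.cos(a),np.sin(a)]);ey=np.array([-ex[1],ex[0]]);O=np.array([573,124.5])
for t in('w0','t0','t1'):
    L=load(t);C=cloud(L);q=np.c_[(C[...,:2].reshape(-1,2)-O)@ex,(C[...,:2].reshape(-1,2)-O)@ey,C[...,2].ravel()]
    m=(q[:,1]>40)&(q[:,1]<95)&(q[:,2]>163)&(q[:,0]>80)&(q[:,0]<160);print(t,'gate hist',list(zip(range(100,142,2),np.histogram(q[m,0],bins=np.arange(100,144,2))[0])))
    m=(q[:,1]>62)&(q[:,1]<78)&(q[:,0]>-90)&(q[:,0]<125)&(q[:,2]>60)
    # max-height colour profile along x
    im=L['im'].reshape(-1,3).astype(int);rd=im[:,2]-im[:,0]
    b=np.floor(q[:,0]/3)
    print([(int(k*3),int(np.median(q[m&(b==k),2])),int(np.median(rd[m&(b==k)]))) for k in np.unique(b[m])])
E
python3 - <<'E'
import cv2,sys
sys.path.insert(0,'.')
from h import *
L=load('t1')['im'];cv2.imwrite('pics/t1c.png',cv2.resize(L[185:265,215:300],None,fx=7,fy=7,interpolation=cv2.INTER_CUBIC))
E
```

```text
w0 gate hist [(100, np.int64(0)), (102, np.int64(0)), (104, np.int64(55)), (106, np.int64(438)), (108, np.int64(117)), (110, np.int64(112)), (112, np.int64(36)), (114, np.int64(0)), (116, np.int64(0)), (118, np.int64(0)), (120, np.int64(0)), (122, np.int64(0)), (124, np.int64(0)), (126, np.int64(0)), (128, np.int64(0)), (130, np.int64(0)), (132, np.int64(191)), (134, np.int64(2091)), (136, np.int64(94)), (138, np.int64(78)), (140, np.int64(32))]
[(-81, 149, -10), (-78, 150, -19), (-75, 150, -19), (-72, 151, -19), (-69, 150, -18), (-66, 150, -18), (-63, 150, -18), (-60, 150, -19), (-57, 150, -18), (-54, 150, -17), (-51, 150, -13), (-48, 149, -15), (-45, 149, -10), (-39, 90, -15), (-36, 89, -16), (-33, 89, -16), (-30, 89, -16), (-27, 89, -16), (-24, 90, -14), (-21, 133, 39), (-18, 149, 43), (-15, 149, 44), (-12, 149, 44), (-9, 149, 44), (-6, 149, 46), (-3, 149, 44), (0, 149, 45), (3, 149, 46), (6, 149, 46), (9, 149, 47), (12, 149, 46), (15, 149, 46), (18, 149, 47), (21, 149, 48), (24, 149, 54), (27, 149, 55), (30, 149, 54), (33, 149, 59), (36, 149, 54), (39, 149, 55), (42, 149, 52), (4
[... 2510 characters left out ...]
), (-24, 149, -10), (-21, 148, -10), (-18, 149, -10), (-15, 150, -10), (-12, 150, -8), (-9, 150, -6), (-6, 148, 2), (-3, 148, 14), (0, 147, 18), (3, 148, 19), (6, 148, 21), (9, 147, 19), (12, 147, 20), (15, 148, 20), (18, 147, 20), (21, 148, 20), (24, 148, 19), (27, 148, 19), (30, 147, 20), (33, 147, 20), (36, 149, 21), (39, 149, 24), (42, 146, 22), (45, 147, 22), (48, 148, 23), (51, 148, 27), (54, 148, 24), (57, 150, 23), (60, 148, 26), (63, 148, 20), (66, 146, 21), (69, 147, 23), (72, 148, 22), (75, 148, 22), (78, 148, 22), (81, 151, 22), (84, 148, 22), (87, 148, 21), (90, 147, 20), (93, 148, 25), (96, 148, 22), (99, 147, 21), (102, 147, 21), (105, 148, 21), (108, 169, 10), (111, 173, -6)]
```

View pics/t1c.png

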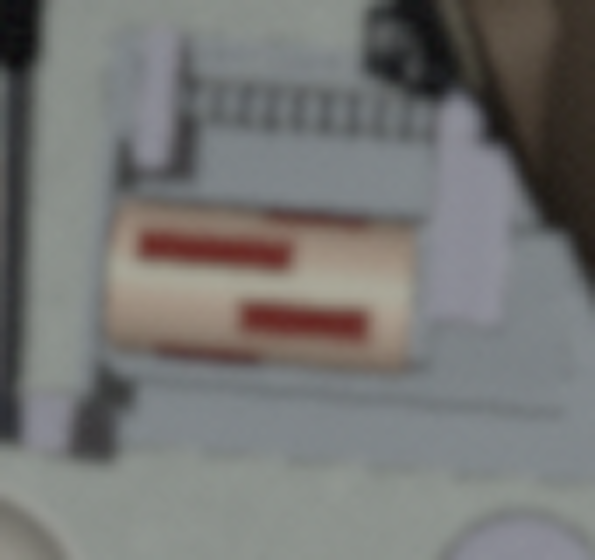

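The crop shows the pusher touching the roll's back (crop 425,270), with the roll's front (110,280) already under the gate bar, a few mm short. I'll measure the shift precisely from the red patches.

Run:
```python
from h import *
a=np.radians(84.5);ex=np.array([np.cos(a),np.sin(a)])
A=load('t0');B=load('t1')
T=A['im'][214:241,242:280];r=cv2.matchTemplate(B['im'],T,cv2.TM_CCOEFF_NORMED);_,v,_,(x,y)=cv2.minMaxLoc(r)
f=lambda p,m,n:0.5*(p-n)/(p-2*m+n)
dx=f(r[y,x-1],r[y,x],r[y,x+1]);dy=f(r[y-1,x],r[y,x],r[y+1,x])
print(v,x+dx-242,y+dy-214)
p0=plane(A,261,227,148);p1=plane(A,261+x+dx-242,227+y+dy-214,148);print((p1-p0)[:2],(p1-p0)[:2]@ex)
```

```text
0.9685290455818176 -4.990387 -0.4164276
[ 1.36662234 13.12146385] 13.192040179660477
```

drive_tool(
  series=[0.2,3,0,0,1,0.4,5,0,0,1,0.6,7,0,0,1,0.7,8,0,0,1,0.7,8,0,0,1],
)

```text
t: 4.75
eef_pos: [572.2, 77.8, 195.9]
tool_rot: [-89.5, 0.3, 173.6]
wrist_force: [-2.4, -9.9, 1.6]
gripper_width: 0.339
```

```bash
cat >> h.py <<'E'
def rollshift(ta,tb):
    ex=np.array([.0958,.9954]);A=load(ta);B=load(tb)
    T=A['im'][214:241,242:280];r=cv2.matchTemplate(B['im'][195:260,220:300],T,cv2.TM_CCOEFF_NORMED);_,v,_,(x,y)=cv2.minMaxLoc(r)
    f=lambda p,m,n:0.5*(p-n)/(p-2*m+n)
    dx=f(r[y,x-1],r[y,x],r[y,x+1])+x+220-242;dy=f(r[y-1,x],r[y,x],r[y+1,x])+y+195-214
    p0=plane(A,261,227,148);p1=plane(A,261+dx,227+dy,148);return v,dx,(p1-p0)[:2]@ex
E
python3 - <<'E'
from h import *
s=env.sense();print(s['eef_pos'],s['wrist_force'],s['t'])
grab('top','t2');print(rollshift('t0','t2'))
A=load('t2');C=cloud(A)
O=np.array([573,124.5]);ex=np.array([.0958,.9954]);ey=np.array([-ex[1],ex[0]])
# edges along roll centre line y=70, z=148: colour profile
for t in('t0','t2'):
    I=load(t);Q=[]
    R=I['E'][:3,:3];tt=I['E'][:3,3];K=I['K']
    X=np.arange(-30,125,1.5);prof=np.zeros(len(X))
    for yy in(64,67,70,73,76):
        P=np.c_[O+np.outer(X,ex)+ey*yy,np.full(len(X),149.)]@R.T+tt
        s=np.c_[P[:,0]/-P[:,2],-P[:,1]/-P[:,2]];s*=1+float(I['k1'])*(s**2).sum(1,keepdims=True)
        uv=(s*K[0,0]+K[:2,2]).astype(np.float32)
        im=I['im'].astype(np.float32);d=cv2.remap(im[...,2]-im[...,0],uv[:,0],uv[:,1],cv2.INTER_LINEAR).ravel();prof+=d/5
    print(t,[(float(x),int(p)) for x,p in zip(X,prof) if x<0 or x>85])
E
```

```text
[572.20047512  77.80617506 195.938796  ] [-2.43093612 -9.94122069  1.59845895] 4.75
(0.9706955552101135, np.float32(-7.1920013), np.float64(19.010807832219406))
t0 [(-30.0, -8), (-28.5, -8), (-27.0, -8), (-25.5, -8), (-24.0, -7), (-22.5, -4), (-21.0, -1), (-19.5, 5), (-18.0, 12), (-16.5, 16), (-15.0, 19), (-13.5, 19), (-12.0, 19), (-10.5, 18), (-9.0, 18), (-7.5, 18), (-6.0, 18), (-4.5, 18), (-3.0, 18), (-1.5, 18), (85.5, 22), (87.0, 21), (88.5, 20), (90.0, 19), (91.5, 18), (93.0, 18), (94.5, 17), (96.0, 14), (97.5, 8), (99.0, 3), (100.5, -2), (102.0, -6), (103.5, -8), (105.0, -8), (106.5, -8), (108.0, -8), (109.5, -8), (111.0, -7), (112.5, -7), (114.0, -7), (115.5, -7), (117.0, -6), (118.5, -4), (120.0, -3), (121.5, -2), (123.0, -1), (124.5, 0)]
t2 [(-30.0, -9), (-28.5, -9), (-27.0, -9), (-25.5, -10), (-24.0, -10), (-22.5, -10), (-21.0, -10), (-19.5, -10), (-18.0, -10), (-16.5, -10), (-15.0, -10), (-13.5, -10), (-12.0, -10), (-10.5, -10), (-9.0, -9), (-7.5, -9), (-6.0, -9), (-4.5, -7), (-3.0, -5), (-1.5, 0), (85.5, 26), (87.0, 26), (88.5, 26), (90.0, 26), (91.5, 26), (93.0, 25), (94.5, 25), (96.0, 25), (97.5, 25), (99.0, 24), (100.5, 24), (102.0, 24), (103.5, 23), (105.0, 22), (106.5, 20), (108.0, 19), (109.5, 15), (111.0, 10), (112.5, 4), (114.0, -1), (115.5, -4), (117.0, -6), (118.5, -5), (120.0, -3), (121.5, -2), (123.0, -1), (124.5, 0)]
```

drive_tool(
  series=[0,0,0,0,1,0,0,0,0,0,0,0,0,0,-1,0,0,0,0,-1,0,0,0,0,-1,0,0,0,0,-1,0,0,0,0,-1,0,0,0,0,-1],
)

```text
t: 5.6
eef_pos: [572.2, 77.7, 196.0]
tool_rot: [-89.5, 0.3, 173.6]
wrist_force: [-0.9, -1.0, -0.3]
gripper_width: 0.998
```

drive_tool(
  series=[0,0,20,0,-1,0,0,60,0,-1,0,0,110,0,-1,0,-20,135,0,-1,0,-40,135,0,-1,0,-40,135,0,-1,0,-40,135,0,-1],
)

```text
t: 6.3
eef_pos: [572.0, 37.6, 330.6]
tool_rot: [-89.5, 0.3, 173.6]
wrist_force: [0.1, 0.5, -0.4]
gripper_width: 1.004
```

Run:
```python
from h import *
s=env.sense();print(s['eef_pos'],s['wrist_force'],s['t'])
grab('wrist','w3');print(rollshift('t0','t2'))
```

```text
[571.96327011  37.55154855 330.63865962] [ 0.05896973  0.45380073 -0.36192795] 6.3
(0.9706955552101135, np.float32(-7.1920013), np.float64(19.010807832219406))
```

View pics/w3.png

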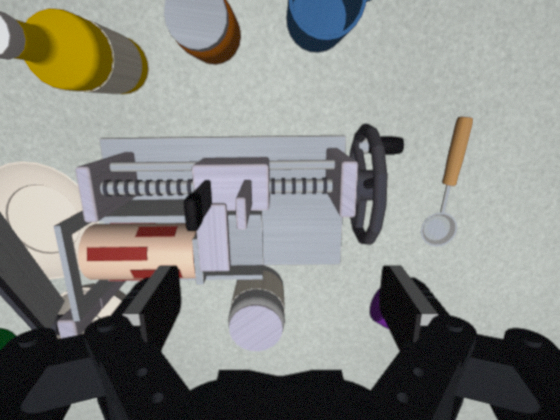

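The wrist view shows the pusher (212,240) on the roll's back, the lever (197,205) and grip (242,205) apart again, and the wheel (368,185) and handle (390,145) unmoved.

Run:
```python
from h import *
np.set_printoptions(precision=1,suppress=True,linewidth=200)
ex=np.array([.0958,.9954]);ey=np.array([-ex[1],ex[0]]);O=np.array([573,124.5])
L=load('w3');C=cloud(L);im=L['im'].astype(int);X=(C[...,:2]-O)@ex;Y=(C[...,:2]-O)@ey;Z=C[...,2];rd=im[...,2]-im[...,0];mx=im.max(-1)
def pr(n,m):
    p=np.c_[X[m],Y[m],Z[m]];print(n,len(p),'x',np.percentile(p[:,0],[1,5,50,95,99]),'y',np.percentile(p[:,1],[2,50,98]),'z',np.percentile(p[:,2],[2,50,98]))
pr('roll',(abs(Y-70)<8)&(Z>143)&(Z<156)&(rd>15)&(X>-40)&(X<125))
pr('pusher',(abs(Y-66)<8)&(Z>143)&(Z<156)&(rd<5)&(X>-90)&(X<40))
pr('gate',(abs(Y-70)<25)&(Z>167)&(X>80)&(X<125))
pr('rbrk',(abs(Y)<40)&(Z>134)&(Z<150)&(X<-140)&(X>-166)&(mx>90))
pr('lever',(abs(Y)<40)&(Z>203)&(Z<222)&(mx<80)&(X>-80)&(X<20))
pr('grip',(abs(Y)<40)&(Z>203)&(Z<222)&(mx>90)&(X>-80)&(X<20))
rows,cols=np.mgrid[:420,:560];w=(cols>340)&(cols<410)&(rows>115)&(rows<250)&(mx<70)
pr('wheel top',w&(Z>172)&(X<-160))
pr('wheel',w&(Z>60)&(X<-160)&(X>-185))
h=w&(cols>383)&(rows<165)&(Z>60)&(Z<120)
pr('handle',h)
print(C[h].mean(0))
for x0 in range(-225,-180,5):
    m=h&(X>x0)&(X<=x0+5)
    if m.sum()>3:print(x0,m.sum(),'y',np.percentile(Y[m],[3,97]),'z',np.percentile(Z[m],[50,95]))
```

```text
roll 1424 x [ -1.    2.9  58.  106.8 110.6] y [62.2 68.9 77.5] z [147.4 149.2 151.1]
pusher 520 x [-37.  -36.1 -20.5  -4.5  -3.3] y [58.2 65.8 73.5] z [147.5 150.6 152.1]
gate 535 x [105.5 105.9 107.4 112.1 112.7] y [46.3 69.  93.6] z [167.3 173.1 174.7]
rbrk 955 x [-164.5 -162.9 -155.  -147.9 -147.3] y [-28.6  -2.9  24.5] z [137.9 141.6 143.4]
lever 524 x [-25.8 -25.6 -22.3 -17.2 -16.2] y [-15.6  -4.1   9.4] z [203.9 214.1 215.9]
grip 373 x [-62.5 -62.4 -58.7 -54.5 -16.5] y [-14.8  -2.8  10.2] z [205.  211.6 213.3]
wheel top 275 x [-178.3 -173.4 -170.8 -169.5 -169.2] y [-29.3  -6.5  27.4] z [172.2 176.2 180.1]
wheel 1610 x [-180.3 -178.1 -171.6 -169.5 -169.1] y [-58.8 -17.5  49.9] z [ 85.1 145.3 179.1]
handle 298 x [-222.4 -221.4 -211.9 -203.4 -202.4] y [-45.2 -37.4 -28.4] z [85.7 91.2 93.6]
[589.8 -90.3  90.9]
-225 36 y [-43.9 -30.3] z [90.7 92.4]
-220 67 y [-44.2 -29.4] z [91.1 92.9]
-215 73 y [-45.1 -28.4] z [91.2 93.3]
-210 81 y [-45.2 -28.5] z [91.4 93.3]
-205 41 y [-45. -30.] z [91.7 93.4]
```

Run:
```python
from h import *
s=env.sense();print(s['joint_positions'].round(1))
E_=load('w3')['E'];print('cam',-E_[:3,:3].T@E_[:3,3]-s['eef_pos'])
```

```text
[   8.4   16.6  -22.3   90.9    7.1   73.7 -111.4]
cam [ 73.54802203  -8.703356   129.25952689]
```

drive_tool(
  series=[0,-40,0,0.15,-1,5,-80,-20,0.3,-1,10,-110,-50,0.45,-1,17,-140,-90,0.6,-1,17,-140,-90,0.75,-1,17,-140,-90,0.9,-1,17,-140,-90,1.05,-1,17,-140,-90,1.2,-1,17,-140,-90,1.35,-1,17,-140,-90,1.5,-1,17,-140,-90,1.587,-1,17,-140,-90,1.587,-1],
  newtons=60,
)

```text
t: 7.55
eef_pos: [588.8, -100.5, 239.7]
tool_rot: [-89.6, 0.3, -95.3]
wrist_force: [0.2, -0.4, 0.4]
gripper_width: 0.999
```

Run:
```python
from h import *
s=env.sense();print(s['eef_pos'],s['tool_rot'],s['joint_positions'].round(1),s['t'])
grab('wrist','w4')
```

```text
[ 588.77055092 -100.4518459   239.6930181 ] [-89.55656544   0.30532971 -95.27855689] [ 31.3  25.  -35.5  94.4  15.4  65.1 -13.4] 7.55
```

View pics/w4.png

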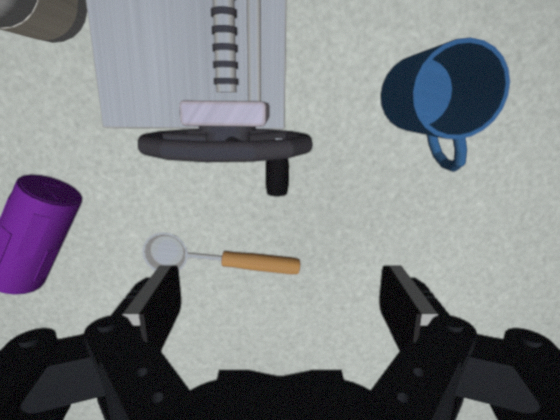

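The wrist view shows the handle (277,178) centred between the jaws (180 and 385), with the wheel edge-on at (225,145).

Run:
```python
from h import *
np.set_printoptions(precision=1,suppress=True,linewidth=200)
ex=np.array([.0958,.9954]);ey=np.array([-ex[1],ex[0]]);O=np.array([573,124.5])
L=load('w4');C=cloud(L);im=L['im'].astype(int);X=(C[...,:2]-O)@ex;Y=(C[...,:2]-O)@ey;Z=C[...,2];mx=im.max(-1)
rows,cols=np.mgrid[:420,:560]
def pr(n,m):
    p=np.c_[X[m],Y[m],Z[m]];print(n,len(p),'x',np.percentile(p[:,0],[1,5,50,95,99]),'y',np.percentile(p[:,1],[1,50,99]),'z',np.percentile(p[:,2],[2,50,98]),'w',C[m].mean(0))
h=(rows>162)&(rows<200)&(cols>262)&(cols<294)&(mx<80)&(Z>60)&(Z<110)
pr('handle',h)
for a in range(-225,-185,6):
    m=h&(X>a)&(X<=a+6)
    if m.sum()>5:pr(a,m)
w=(rows>125)&(rows<165)&(cols>130)&(cols<315)&(mx<80)
pr('wheel z>100',w&(Z>100));pr('rim top',w&(Z>170))
pr('brk',(rows>98)&(rows<128)&(cols>175)&(cols<270)&(mx>110)&(Z>136)&(Z<148))
```

```text
handle 705 x [-223.2 -221.8 -208.6 -197.1 -196.1] y [-45.6 -36.3 -27.1] z [85.6 90.9 93.2] w [588.9 -87.   90.5]
-225 95 x [-223.5 -223.3 -221.2 -219.3 -219. ] y [-44.1 -35.5 -27.8] z [86.1 90.4 92.3] w [587.5 -99.2  89.9]
-219 145 x [-218.9 -218.8 -216.  -213.4 -213.1] y [-44.9 -36.4 -27. ] z [85.9 90.9 93.1] w [588.3 -94.   90.4]
-213 160 x [-213.  -212.8 -210.  -207.5 -207.1] y [-45.7 -36.4 -27.1] z [85.6 90.9 93.5] w [588.9 -88.   90.6]
-207 163 x [-206.9 -206.8 -204.1 -201.2 -201. ] y [-45.6 -35.5 -27.1] z [85.5 91.1 93.1] w [589.3 -82.   90.6]
-201 142 x [-200.9 -200.9 -198.4 -196.1 -195.8] y [-45.6 -36.3 -27.2] z [85.8 91.1 93.2] w [590.1 -76.5  90.6]
wheel z>100 4497 x [-180.3 -179.3 -173.  -166.9 -164.7] y [-56.7  -4.   50.6] z [105.3 169.6 181.5] w [559.9 -48.3 159.6]
rim top 2198 x [-180.2 -179.6 -174.4 -170.  -169.4] y [-34.   -2.   32.6] z [170.6 177.5 182. ] w [557.9 -49.3 178. ]
brk 2127 x [-163.  -162.4 -155.4 -148.6 -148. ] y [-27.9  -0.9  26.1] z [139.5 141.9 143.4] w [559.1 -30.4 141.8]
```

drive_tool(
  series=[-1,-1.5,-45,0,-1,-1,-1.5,-90,0,-1,-1,-1.5,-125,0,-1,-1,-1.5,-153,0,-1,-1,-1.5,-153,0,-1,-1,-1.5,-153,0,-1,-1,-1.5,-153,0,-1],
)

```text
t: 8.3
eef_pos: [589.1, -101.8, 88.6]
tool_rot: [-89.4, 0.3, -95.5]
wrist_force: [-0.0, 1.2, -0.2]
gripper_width: 0.998
```

drive_tool(
  series=[-1,0,-2,0,-0.3,-1,0,-2,0,0.2,-1,0,-2,0,1,-1,0,-2,0,1,-1,0,-2,0,1,-1,0,-2,0,1],
  newtons=50,
)

```text
t: 8.9
eef_pos: [587.5, -101.9, 86.9]
tool_rot: [-89.5, 0.3, -95.5]
wrist_force: [-3.7, 0.1, 5.4]
gripper_width: 0.208
```

```bash
cat > circ.py <<'E'
import numpy as np,sys
th0=2.385;exy=np.array([.0958,.9954]);u=-np.array([-exy[1],exy[0]])  # -ey
def p(th):return np.r_[52*np.sin(th)*u,52*np.cos(th)]
a=np.radians(np.arange(0,361,7.5));P=np.array([p(th0+x)-p(th0) for x in a])
for i in range(0,48,12):
    print(i*7.5,[ [round(v,1) for v in q] for q in (P[i+1:i+13]-P[i])], 'abs end',(P[i+12]).round(1))
E
python3 circ.py; python3 -c "
from h import *
s=env.sense();print(s['eef_pos'],s['wrist_force'])"
```

```text
0.0 [[np.float64(-5.2), np.float64(0.5), np.float64(-4.3)], [np.float64(-11.0), np.float64(1.1), np.float64(-8.0)], [np.float64(-17.1), np.float64(1.6), np.float64(-10.8)], [np.float64(-23.6), np.float64(2.3), np.float64(-12.8)], [np.float64(-30.3), np.float64(2.9), np.float64(-13.9)], [np.float64(-37.0), np.float64(3.6), np.float64(-14.2)], [np.float64(-43.8), np.float64(4.2), np.float64(-13.5)], [np.float64(-50.4), np.float64(4.8), np.float64(-12.0)], [np.float64(-56.7), np.float64(5.5), np.float64(-9.6)], [np.float64(-62.7), np.float64(6.0), np.float64(-6.5)], [np.float64(-68.2), np.float64(6.6), np.float64(-2.5)], [np.float64(-73.2), np.float64(7.0), np.float64(2.1)]] abs end [-73.2   7.    2.1]
90.0 [[np.float64(-4.3), np.float64(0.4), np.float64(5.2)], [np.float64(-7.9), np.float64(0.8), np.float64(11.0)], [np.float64(-10.7), np.float64(1.0), np.float64(17.2)], [np.float64(-12.7), np.float64(1.2), np.float64(23.7)], [np.float64(-13.9), np.float64(1.3), np.float64(30.4)], [np.float64(-14.1), np.float64(1.4), np.float64(37.2)], [np.float64(-13.5), np.float64(1.3), np.float64(44.0
[... 1093 characters left out ...]
t64(-0.8), np.float64(-11.0)], [np.float64(10.7), np.float64(-1.0), np.float64(-17.2)], [np.float64(12.7), np.float64(-1.2), np.float64(-23.7)], [np.float64(13.9), np.float64(-1.3), np.float64(-30.4)], [np.float64(14.1), np.float64(-1.4), np.float64(-37.2)], [np.float64(13.5), np.float64(-1.3), np.float64(-44.0)], [np.float64(12.0), np.float64(-1.2), np.float64(-50.6)], [np.float64(9.6), np.float64(-0.9), np.float64(-57.0)], [np.float64(6.4), np.float64(-0.6), np.float64(-63.0)], [np.float64(2.5), np.float64(-0.2), np.float64(-68.5)], [np.float64(-2.1), np.float64(0.2), np.float64(-73.5)]] abs end [ 0. -0.  0.]
[ 587.49554113 -101.8970675    86.87297085] [-3.66515605  0.13726008  5.3706513 ]
```

drive_tool(
  series=[-5.2,0.5,-4.3,0,1,-11,1.1,-8,0,1,-17.1,1.6,-10.8,0,1,-23.6,2.3,-12.8,0,1],
)

```text
t: 9.3
eef_pos: [564.0, -99.5, 74.1]
tool_rot: [-89.4, 0.3, -95.5]
wrist_force: [1.1, -0.4, 5.1]
gripper_width: 0.208
```

drive_tool(
  series=[-6.8,0.5,-1.1,0,1,-13.5,1.2,-1.4,0,1,-20.3,1.8,-0.7,0,1,-26.9,2.4,0.8,0,1,-33.2,3.1,3.2,0,1,-39.2,3.6,6.3,0,1,-44.7,4.2,10.3,0,1,-49.7,4.6,14.9,0,1],
)

```text
t: 10.1
eef_pos: [513.8, -94.4, 89.3]
tool_rot: [-89.4, 0.3, -95.5]
wrist_force: [3.9, 3.6, -1.2]
gripper_width: 0.199
```

drive_tool(
  series=[-4,0,5,0,1,-7.5,0.3,10.8,0,1,-10.3,0.5,17,0,1,-12.3,0.7,23.5,0,1,-13.4,0.8,30.2,0,1,-13.6,0.9,37,0,1,-13,0.8,43.7,0,1,-11.5,0.7,50.3,0,1,-9.1,0.4,56.7,0,1,-5.9,0.1,62.7,0,1,-2,-0.3,68.2,0,1,2.6,-0.7,73.2,0,1],
)

```text
t: 11.3
eef_pos: [515.4, -94.6, 162.1]
tool_rot: [-89.5, 0.4, -95.5]
wrist_force: [4.5, 5.0, -7.5]
gripper_width: 0.207
```

drive_tool(
  series=[6,-0.9,4.5,0,1,12,-1.5,8.3,0,1,18.1,-2.1,11.2,0,1,24.6,-2.8,13.2,0,1,31.3,-3.4,14.3,0,1,38,-4.1,14.6,0,1,44.8,-4.7,13.9,0,1,51.4,-5.3,12.4,0,1,57.7,-6,10,0,1,63.7,-6.5,6.9,0,1,69.2,-7.1,2.9,0,1,74.2,-7.5,-1.7,0,1],
)

```text
t: 12.5
eef_pos: [589.9, -102.2, 160.0]
tool_rot: [-89.5, 0.3, -95.5]
wrist_force: [-4.6, 4.1, 0.6]
gripper_width: 0.206
```

drive_tool(
  series=[4,-0.4,-5,0,1,7.6,-0.8,-10.8,0,1,10.4,-1,-17,0,1,12.4,-1.2,-23.5,0,1,13.6,-1.3,-30.2,0,1,13.8,-1.3,-37,0,1,13.2,-1.2,-43.8,0,1,11.7,-1,-50.4,0,1,9.3,-0.7,-56.8,0,1,6.1,-0.3,-62.7,0,1,2.2,0,-68.2,0,1,-2.4,0.3,-73.2,0,1],
)

```text
t: 13.7
eef_pos: [588.1, -102.0, 87.2]
tool_rot: [-89.5, 0.3, -95.5]
wrist_force: [-4.7, 4.5, 9.7]
gripper_width: 0.209
```

drive_tool(
  series=[0,0,0,0,1,0,0,0,0,1,0,0,0,0,0,0,0,0,0,-1,0,0,0,0,-1,0,0,0,0,-1,0,0,0,0,-1,0,0,0,0,-1],
)

```text
t: 14.5
eef_pos: [588.2, -102.2, 87.2]
tool_rot: [-89.5, 0.3, -95.5]
wrist_force: [0.1, -0.4, -0.2]
gripper_width: 1.004
```

drive_tool(
  series=[0,-2,30,0,-1,0,-2,70,0,-1,0,-2,110,0,-1,0,-2,151,0,-1,0,-2,151,0,-1,0,-2,151,0,-1,0,-2,151,0,-1],
)

```text
t: 15.2
eef_pos: [587.4, -104.4, 237.0]
tool_rot: [-89.6, 0.3, -95.5]
wrist_force: [0.1, -0.4, -0.5]
gripper_width: 0.999
```

Run:
```python
from h import *
np.set_printoptions(precision=1,suppress=True,linewidth=200)
s=env.sense();print(s['eef_pos'],s['wrist_force'],s['t'])
grab('wrist','w5');grab('top','t5');print(rollshift('t0','t5'))
ex=np.array([.0958,.9954]);ey=np.array([-ex[1],ex[0]]);O=np.array([573,124.5])
for t in('w4','w5'):
    L=load(t);C=cloud(L);im=L['im'].astype(int);X=(C[...,:2]-O)@ex;Y=(C[...,:2]-O)@ey;Z=C[...,2];mx=im.max(-1)
    h=(mx<80)&(X<-192)&(X>-224)&(abs(Y)<70)&(Z>50)&(Z<190)&(np.mgrid[:420,:560][0]<260)
    print(t,h.sum(),C[h].mean(0),np.percentile(Y[h],[1,99]),np.percentile(Z[h],[50,98]))
a=load('w5')['im'][:,:400];b=cv2.resize(load('t5')['im'][170:275,190:290],(400,420),interpolation=cv2.INTER_CUBIC)
cv2.imwrite('pics/fin.png',np.hstack([a,b]))
```

```text
[ 587.4 -104.4  237. ] [ 0.1 -0.4 -0.5] 15.2
(0.987572431564331, np.float32(-10.521301), np.float64(27.82635826750897))
w4 790 [589.1 -85.5  90.4] [-45.6 -27.1] [90.8 93.1]
w5 830 [589.3 -85.3  90.8] [-45.4 -27.1] [91.1 93.7]
```

View pics/fin.png

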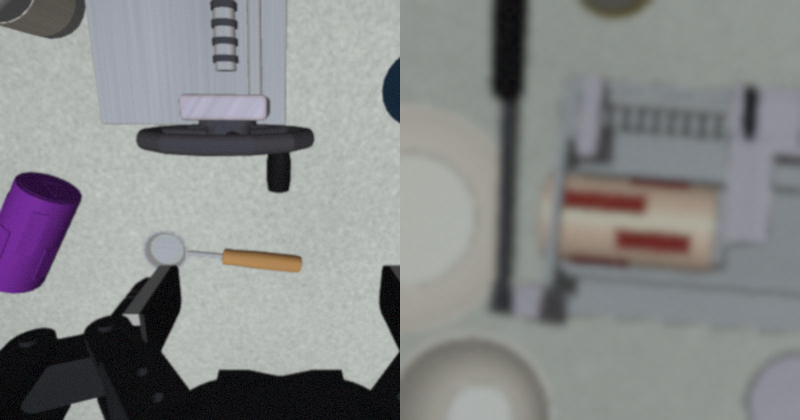

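The handle is back within 1 mm of its start. The roll has advanced about 9 mm and sticks out through the gate with the pusher behind it, and the hand is clear. Handing in.

```bash
python3 -c "
from h import *
env.sign_off()"
```

```text
the job is handed in; nothing more can be done
```

The job is done and handed in at about 15 s of the 67 s allowed; `sign_off` gives no verdict, so I can't confirm it passed.

**What I did**
- I squeezed the lever against the fixed grip, and the jaws closed to 29 mm, against the 30 mm given for a full squeeze.
- Keeping it squeezed, I slid the carriage forward until the roll was flush, then let go.
- I pinched the handwheel handle near its outer end, hand pointing straight down, because the interface allows no tilt. I then wound it one full clockwise turn in small arcs, released it and lifted clear.

**Last checks**
- **Flush before winding:** the roll measured flush with the gate to about 1–2 mm. Two views put it within about 1.3 mm of each other.
- **Handle:** its mean measured position differs from the start by less than 1 mm.
- **Roll:** the top camera shows it about 9 mm further forward than at flush, where one turn should feed 10 mm. It stands out of the gate with the pusher against its back.
- **Forces:** the wrist force was about zero after release and stayed low while winding.
- **Disturbance:** the knife arm, spoon, purple look-alike, plate and bowl look untouched. I did not measure them, and the last picture does not cover everything on the counter.

**Disagreements:** the top and wrist cameras differed by up to about 5 mm across the slicer. I used the wrist view for both grasps.

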